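Set up the coil winder with a keyed former

TASK

Press the red catch on the coil winder and let its clear hood spring fully open by itself, without touching the hood. Then turn the big cream former core so the flat in its bore meets the flat on the arbor and lower it gently all the way down onto the drive plate, and put the aluminium end cheek on top of it in the same way, hub upwards, lying flush on the core. Leave everything else on the bench where it is.

Things in the scene. Friction and masses are not known exactly. Their poses are not given: they have to be found in the camera images.
- winder: Coil winder: grey-blue box, 310 x 310 mm, its deck 62 mm above the bench. Origin on the bench level straight under the arbor axis; x points away from its front (the catch is on the front, at x = -158 mm), y to its left, z up. The box spans x -190 to +120, y -155 to +155 mm. A 45 mm deep control panel stands 30 mm above the deck along the left edge (y 107 to 149), and an aluminium column 34 x 24 mm stands 130 mm above the deck at (30, -130) on the right.
- catch_top (a point): Middle of the top face of the red push button (36 mm across) on the front of the winder's deck, 24 mm above the deck. It is pressed straight down.
- catch (a joint): Travel of the push button: 0 released, 0.008 m fully down (5 N); it springs back. From about 0.005 m the bolt lets go of the hood.
- hood (a joint): Opening angle of the clear, orange-edged hood (203 x 196 x 108 mm) over the arbor, hinged along its rear lower edge: 0 shut, 1.75 rad fully open, leaning back. When the bolt lets go, a spring throws it open within about 1.5 s and holds it there. Its shut front face lies 85 mm in front of the arbor axis (73 mm behind the button's centre), its top 112 mm above the deck; in opening every part of it moves up and back, away from the catch.
- hood_front (a point): Middle of the hood's front upper edge. Open, the hood stands wholly behind its hinge line, 118 mm behind the arbor axis, up to 0.28 m above the bench.
- arbor: Fixed upright arbor on the winder's deck, its turn differs each time. Origin on the axis at deck level; x is horizontal and points out of the shaft's flat (an orange line on the drive plate shows this side). From below: aluminium drive plate 100 mm across and 8 mm thick; steel D shaft 25 mm in diameter with its flat 7.5 mm from the axis, its end 78 mm above the origin (its edge tapered by 2 mm over the last 6 mm); brass nose 11 mm across up to 88 mm.
- seat (a point): Centre of the drive plate's upper face, 8 mm above the arbor's origin: where the core's underside must come to lie. Axes as the arbor's.
- core: Big cream former core, a block 84 (x) x 46 (y) x 56 mm high with an upright D bore through its middle, 27 mm in diameter, its flat 8.5 mm from the axis. About 260 g. Origin at the centre of its underside; x points from the axis to the flat's side of the bore (orange line on the top and end on this side). Stands on the bench.
- cheek: Aluminium end cheek, about 240 g: round flange 110 mm across and 8 mm thick, with a hub 40 mm in diameter standing on it to 32 mm above the underside; the same D bore as the core runs through both. Lies on the bench flange down. Origin at the centre of the underside; x points from the axis to the flat's side of the bore (orange line on flange and hub, dark slot in the rim).
- spare_core: Bystander: smaller dark brown former core, 64 x 40 x 56 mm, otherwise like the cream one. Origin at the centre of its underside.
- clamp_screw: Bystander: black knobbed clamp screw, 55 mm across, brass stud up, 52 mm high. Origin under its middle.
- tumbler: Bystander: steel tumbler, 72 mm across, 115 mm high. Origin under its middle.
- screwdriver: Bystander: yellow-handled screwdriver, 170 mm long, lying along its x. Origin under its middle.
- meter: Bystander: orange multimeter, 150 x 80 x 38 mm, lying flat. Origin under its middle.
- glue: Bystander: white glue bottle with red cap, 56 mm across, 150 mm high. Origin under its middle.
There are look-alikes about, which are no part of the job. What is shaped like the core but blue is not meant. There is more than one size of the cheek; the one meant has the size given above.

How it is judged:
On the way, in this order (a step that is already met when the one before it is completed fails the run):
1. the hood stands open (beyond 1.6 rad) (value of joint hood above 1.6 rad), for 0.2 s.
2. the core is home on the drive plate, its flat on the arbor's flat (z of core in the frame of seat below 0.003 m and horizontal distance between core and seat below 0.003 m and angle between core's own z axis and vertical below 0.05 rad and angle between the x axis of core and the x axis of seat, either way round below 0.26 rad), for 0.2 s.
At the end, for the whole second after the job is handed in: Hood open beyond 1.6 rad. Core upright on the drive plate, cheek hub up on the core: undersides within 3 and 4 mm of home (0 and 56 mm above the plate), both centred within 3 mm, tilted under 0.05 rad, flats matched within 0.26 rad, released and at rest (all of step 2 and value of joint hood above 1.6 rad and z of cheek in the frame of seat between 0.052 and 0.06 m and horizontal distance between cheek and seat below 0.003 m and angle between cheek's own z axis and vertical below 0.05 rad and angle between the x axis of cheek and the x axis of seat, either way round below 0.26 rad and linear speed of each of core, cheek below 0.02 m/s); the robot touches nothing.
It fails at once if the robot pushes on the hood (more than 2 N) (contact force between hood and the fingers above 2 N or contact force between hood and the arm above 2 N).
It fails at once if the core is let fall down the arbor instead of lowered (faster than 0.5 m/s on the arbor) (horizontal distance between core and seat below 0.015 m and z of core in the frame of seat below 0.075 m and linear speed of core above 0.5 m/s).
It fails at once if the cheek is let fall down the arbor instead of lowered (faster than 0.5 m/s on the arbor) (horizontal distance between cheek and seat below 0.015 m and z of cheek in the frame of seat below 0.075 m and linear speed of cheek above 0.5 m/s).
It fails at once if another thing on the bench is moved by more than 20 mm (distance of any of spare_core, clamp_screw, tumbler, screwdriver, meter, glue from where it was at the start of the episode above 0.02 m).
It also fails if it takes over 72 s, if anything falls off the work surface, if the arm or the gripper's body presses on something with over 40 N, if the wrist force passes 120 N, or if a joint passes its speed limit or range.

ROBOT

A 6-joint arm with a two-finger parallel gripper is mounted at the origin on the work surface. World frame = base frame: x ahead of the robot, y to its left, z up, the work surface at z = 0. Lengths are in m, angles in rad, forces in N, time in s.
With the tool pointing down it reaches from about 0.375 to 0.925 m from the base axis. Payload 5.7 kg.
Tool frame: the origin (TCP) lies midway between the tips of the shut fingers; the grasp point (between the pads) lies 19 mm behind it; y points along the fingers, z is the direction in which the jaws open and shut, and the axes are right-handed (so a half turn about y gives the same grasp; the last joint's range is limited). The gripper opens to 85 mm and grips with 20 to 120 N. Pads are 22 mm wide; open, the fingers measure 114 mm over their backs; the gripper's body (76 mm by 85 mm) begins 54 mm behind the grasp point. The pads swing forward as they close: fully open they stand 13 mm farther back than shut.
Start: joints at [1.12, 0.359, 1.51, -0, 1.272, -0.115], TCP at [0.198, 0.566, 0.231] pointing down, gripper open.
Joint ranges: [-2.97, 2.97], [-1.01, 2.36], [0.21, 2.38], [-0.96, 4.11], [0.2, 2.71], [-2.98, 2.98]. Speed limits (rad/s): [2.39, 2.39, 3.14, 3.14, 3.14, 3.14].

INTERFACE

Orientations are given as a unit quaternion [w, x, y, z].
In Python, from cell import r gives the robot as it stands. The module is installed in compiled form; this text tells all that it offers.
- The arm moves only by the tool carry_out, never from a script. Its arguments are lists of equal length, an entry for each row: "gripper": the opening, from 0 (shut) to 1 (fully open); "slide": the shift along the tool's x, y, z in cm, a list of three; "angular": the turn, a rotation vector about the tool's x, y, z in degrees, a list of three. In form: {"gripper": [gripper, ...], "slide": [[x, y, z], ...], "angular": [[ax, ay, az], ...]}. A call has 1 to 10 rows; each row is the pose to reach, as a shift and turn from the pose commanded when the call began, along the tool's axes at that moment; what a row does not reach only later rows make up. A row lasts 1/8 s, in which the tool goes at most 62.5 mm and 10.7 degrees, less where a joint would pass 70% of its speed; a pose out of reach is approached as far as the arm can. A call with a gripper value outside its range is refused whole. The fingers move at their own pace and stop on an object; "newtons" is the grip in N (left out, the last holds). Time passes only in rows, so rows that repeat a pose let the fingers close. It gives the time, the measured TCP pose, the force and the opening at its end, in the units of the state.
- r.get_state(): the state, without advancing time (a new reading comes with each control period).
- r.get_image(name): name is "scene" or "top"; returns a dict with "pixels" (400x640x3 uint8, blue, green, red), "z_map" (400x640 float32, m along the optical axis (not along the pixel's ray), 0 where there is no reading), "fx", "fy", "cx", "cy" (pixels), "rvec" (rotation vector, rad) and "tvec" (3), from world to camera coordinates, as OpenCV has them. Camera axes: x right, y down, z forward; pixel columns grow to the right and rows downward; lengths in m; the calibration is good to about 2 mm. A picture is of the moment at which its call begins.
- r.hand_in(): hands the job in, once; it reports no verdict.
The state is a dict: "t": time; "q": joint angles; "joint_velocities": joint speeds; "joint_efforts": joint torques, N m; "tool_pos": TCP position; "tcp_rot": TCP orientation; "ft_force": force on the tool from outside, world axes, zero at the start; "torque": the same for the moment, N m; "gripper_width": finger opening in m.
Only numpy, scipy, OpenCV 4.12 (cv2) and the standard library are available. Lean on these libraries where they do the work, as an engineer would, in place of code of your own. Each camera call takes 0.05 s, during which the arm holds its last target. There are 200 camera calls.

## Working session

There is one attempt and no reset: what is moved stays moved. The work goes in short steps, Python scripts to look and compute and a tool call to move; the robot and the scene stay as the last step left them, time stands still between calls to the robot, and variables do not carry over. Pictures are saved under pics/ and viewed, about 8 in all and at most 12, crops included, and the job is handed in when it is done.

Besides the shell and the picture viewer there is one more tool, called after "Request:" as name(argument=value, ...) on one line, values as JSON. carry_out: Moves the arm, as the interface text tells. Its arguments: {"type":"object","properties":{"gripper":{"type":"array","items":{"type":"number"}},"slide":{"type":"array","items":{"type":"array","items":{"type":"number"}}},"angular":{"type":"array","items":{"type":"array","items":{"type":"number"}}},"newtons":{"type":"number"}},"required":["gripper","slide","angular"]}

```bash
mkdir -p pics; cat > h.py <<'E'
import numpy as np,cv2
from cell import r
from scipy.spatial.transform import Rotation as R
def shot(n,f,crop=None,s=1):
    d=r.get_image(n); np.savez(''+f+'.npz',**d)
    save(d,f,crop,s); return d
def save(d,f,crop=None,s=1):
    p=d['pixels']
    if crop: x0,y0,x1,y1=crop; p=p[y0:y1,x0:x1]
    cv2.imwrite('pics/'+f+'.png',cv2.resize(p,None,fx=s,fy=s,interpolation=cv2.INTER_CUBIC))
def load(f): return dict(np.load(''+f+'.npz'))
def world(d,u,v,z=None):
    """pixel -> world by depth, or at plane height z"""
    M=R.from_rotvec(d['rvec'].ravel()).as_matrix(); t=d['tvec'].ravel()
    ray=np.array([(u-d['cx'])/d['fx'],(v-d['cy'])/d['fy'],1.])
    c=-M.T@t; w=M.T@ray
    k=d['z_map'][int(round(v)),int(round(u))] if z is None else (z-c[2])/w[2]
    return c+k*w
def cloud(d):
    M=R.from_rotvec(d['rvec'].ravel()).as_matrix(); t=d['tvec'].ravel()
    v,u=np.mgrid[0:400,0:640]; z=d['z_map']
    P=np.stack([(u-d['cx'])/d['fx']*z,(v-d['cy'])/d['fy']*z,z],-1)-t
    P=P@M; P[z==0]=np.nan; return P
E
python3 - <<'E'
from h import *
for n in('scene','top'):
    d=shot(n,n+'0'); M=R.from_rotvec(d['rvec'].ravel()).as_matrix(); print(n,-M.T@d['tvec'].ravel(),M[2],d['fx'])
s=r.get_state(); print(s['tool_pos'],R.from_quat(s['tcp_rot'],scalar_first=True).as_matrix(),s['gripper_width'])
E
```

```text
scene [1.58570714 0.56540962 1.14422489] [-0.65994432 -0.36373634 -0.6573959 ] 411.2081358943338
top [0.32993328 0.00308972 1.31320022] [ 0.18901135  0.00624606 -0.98195504] 413.6880009705809
[0.19742195 0.56592708 0.23053669] [[ 9.44162334e-01 -7.36315062e-04  3.29479811e-01]
 [-3.29480572e-01 -1.50063035e-03  9.44161162e-01]
 [-2.00772681e-04 -9.99998603e-01 -1.65944016e-03]] 0.08518555621530408
```

View pics/scene0.png

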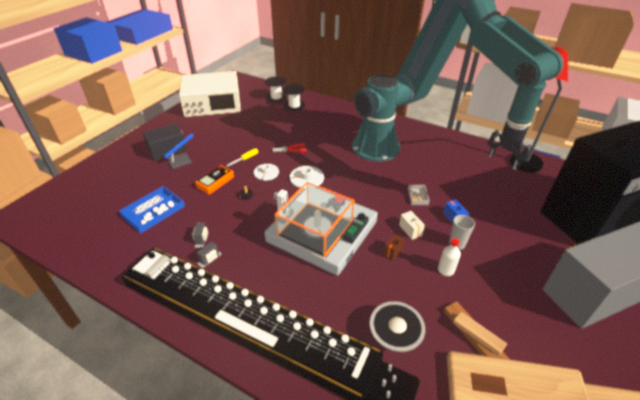

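View pics/top0.png

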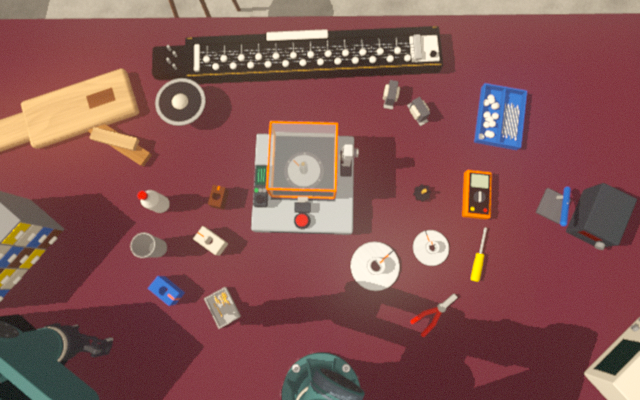

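The top view shows the winder at (302,185) with its button at (302,221), the cream core at (210,240), and two cheeks at (375,266) and (431,248). I'll enlarge the area and measure.

```bash
python3 - <<'E'
from h import *
d=load('top0'); save(d,'crop0',(190,120,410,295),3.6)
P=cloud(d)
for n,u,v in [('btn',302,221),('core',203,238),('cheekL',366,262),('cheekS',425,245),('plate',302,180),('deckL',262,222),('deckR',345,222),('tumb',148,245),('glue',150,200),('brown',217,195)]:
    print(n,np.round(P[v,u],4))
# deck edge fit
Z=P[...,2]; 
def box(m):
    q=P[m][:,:2].astype(np.float32); (c,s,a)=cv2.minAreaRect(q); print(np.round(c,4),np.round(s,4),a,len(q))
u=np.arange(640)[None,:]; v=np.arange(400)[:,None]
W=(u>180)&(u<240)&(v>220)&(v<262); box(W&(Z>.045)&(Z<.066))
W=(u>340)&(u<410)&(v>235)&(v<300); box(W&(Z>.004)&(Z<.014)); box(W&(Z>.022)&(Z<.04))
W=(u>408)&(u<455)&(v>225)&(v<270); box(W&(Z>.004)&(Z<.014))
W=(u>245)&(u<365)&(v>125)&(v<240); box(W&(Z>.055)&(Z<.068))
b=(P[...,2]>.075)&(Z<.1)&(np.abs(u-302)<12)&(np.abs(v-221)<12);px=d['pixels'].astype(int); b&=(px[...,2]>130)&(px[...,1]<80);box(b);print(np.nanmean(P[b],0))
E
```

```text
btn [0.5035 0.0516 0.0871]
core [0.4578 0.3551 0.0543]
cheekL [ 0.3841 -0.1447  0.0114]
cheekS [ 0.4361 -0.3321  0.0069]
plate [0.6085 0.0483 0.1732]
deckL [0.5043 0.1743 0.065 ]
deckR [ 0.5031 -0.0785  0.0614]
tumb [0.4408 0.5373 0.0171]
glue [0.5656 0.5012 0.1131]
brown [0.6012 0.3292 0.0079]
[0.4514 0.338 ] [0.0861 0.0463] 54.87272262573242 386
[ 0.3682 -0.1744] [0.215  0.1949] 89.07682037353516 1549
[ 0.3728 -0.167 ] [0.0444 0.051 ] 71.27281951904297 40
[ 0.4305 -0.3519] [0.1421 0.1318] 89.58374786376953 847
[0.6301 0.0491] [0.3098 0.3099] 87.92340850830078 3765
[0.5077 0.0539] [0.0354 0.0358] 14.049013137817383 121
[0.50660828 0.0537507  0.08430327]
```

View pics/crop0.png

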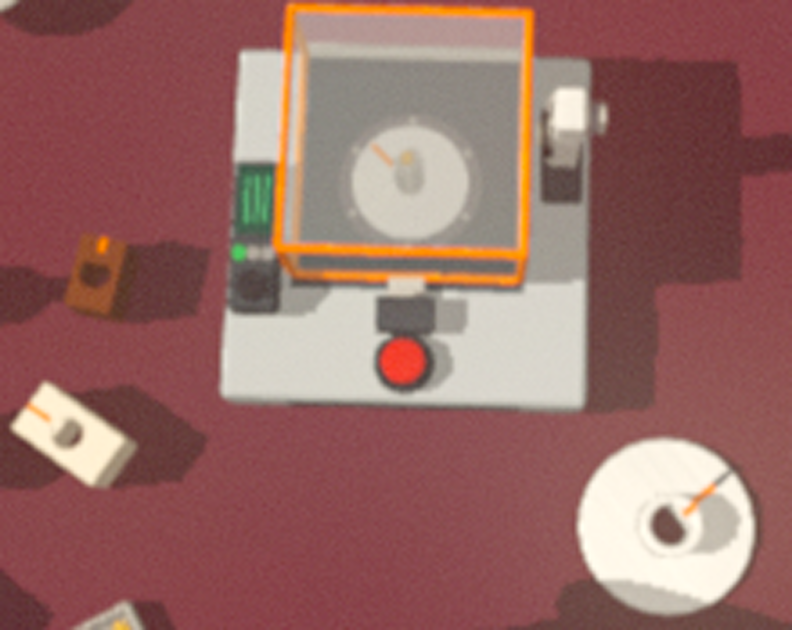

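```bash
cat >> h.py <<'E'
def go(p,yaw,tilt=None):
    """slide(cm)/angular(deg) in tool axes to reach TCP p, pointing down, jaw axis (tool z) at yaw deg (mod 180)"""
    s=r.get_state(); M=R.from_quat(s['tcp_rot'],scalar_first=True).as_matrix()
    best=None
    for y in(yaw,yaw+180):
        a=np.radians(y); z=np.array([np.cos(a),np.sin(a),0]); yy=np.array([0,0,-1.]); T=np.stack([np.cross(yy,z),yy,z],1)
        w=np.degrees(R.from_matrix(M.T@T).as_rotvec())
        if best is None or np.linalg.norm(w)<np.linalg.norm(best): best=w
    print('pos',np.round(s['tool_pos'],4),'q',np.round(s['q'],2),'t',round(s['t'],2),'F',np.round(s['ft_force'],1),'w',round(s['gripper_width'],4))
    sl=M.T@(np.array(p)-s['tool_pos'])*100
    print('slide',np.round(sl,2),'ang',np.round(best,1),'rows',np.linalg.norm(sl)/6.25,np.linalg.norm(best)/10.7)
E
python3 - <<'E'
from h import *
go([.499,.054,.23],90)
go([.499,.054,.10],90)
d=load('top0'); px=d['pixels'].astype(int); u=np.arange(640)[None,:]; v=np.arange(400)[:,None]
W=(u>405)&(u<458)&(v>222)&(v<272)
m=W&(px.min(-1)>110)
(c,s,a)=cv2.minAreaRect(np.argwhere(m)[:,::-1].astype(np.float32)); print(c,s)
print(world(d,*c,z=.008))
save(d,'cheek0',(403,220,463,275),10)
E
```

```text
pos [0.1974 0.5659 0.2305] q [ 1.12  0.36  1.51  0.    1.27 -0.12] t 0.1 F [-0.3  0.7  0.8] w 0.0852
slide [ 45.34   0.11 -38.4 ] ang [  0.1 -19.2  -0. ] rows 9.506463550325309 1.797895178611806
pos [0.1974 0.5659 0.2305] q [ 1.12  0.36  1.51  0.    1.27 -0.12] t 0.1 F [-0.3  0.7  0.8] w 0.0852
slide [ 45.34  13.11 -38.38] ang [  0.1 -19.2  -0. ] rows 9.73318916088263 1.797895178611806
(430.0, 247.5) (35.0, 36.0)
[ 0.42806196 -0.34699707  0.008     ]
```

View pics/cheek0.png

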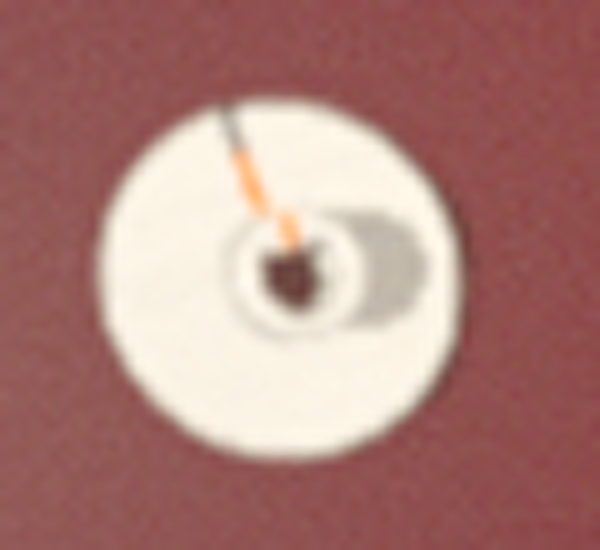

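The right-hand disc measures about 110 mm, so it's the cheek meant. Its slot is at crop (228,108) and its centre at (281,280), giving a yaw of about 17°. The other disc is 155 mm, a look-alike. Next I go to the catch.

Request:
carry_out(gripper=[0,0,0,0,0,0,0,0,0,0], slide=[[4.5,0,-3.8],[9.1,0,-7.7],[13.6,0,-11.5],[18.1,0,-15.4],[22.7,0,-19.2],[27.2,0,-23],[31.7,0,-26.9],[36.3,0,-30.7],[40.8,4,-34.6],[45.3,8,-38.4]], angular=[[0,-2,0],[0,-4,0],[0,-6,0],[0,-8,0],[0,-10,0],[0,-12,0],[0,-14,0],[0,-16,0],[0,-18,0],[0,-19.2,0]], newtons=40)

```text
t: 1.35
tool_pos: [0.4924, 0.0657, 0.1609]
tcp_rot: [0.707, -0.707, -0.0, -0.001]
ft_force: [0.1, 0.5, 0.1]
gripper_width: 0.0001
```

```bash
python3 - <<'E'
from h import *
go([.499,.054,.09],90);go([.499,.054,.079],90)
E
```

```text
pos [0.4924 0.0657 0.1609] q [-0.01  0.29  1.82  0.    1.03 -1.58] t 1.35 F [0.1 0.5 0.1] w 0.0001
slide [ 0.65  7.09 -1.17] ang [-0.  -0.   0.1] rows 1.1542174769993703 0.00881101851836792
pos [0.4924 0.0657 0.1609] q [-0.01  0.29  1.82  0.    1.03 -1.58] t 1.35 F [0.1 0.5 0.1] w 0.0001
slide [ 0.64  8.19 -1.17] ang [-0.  -0.   0.1] rows 1.3275586965880988 0.00881101851836792
```

Request:
carry_out(gripper=[0,0], slide=[[0,0,0],[0,0,0]], angular=[[0,0,0],[0,0,0]])

```text
t: 1.6
tool_pos: [0.4907, 0.0676, 0.1612]
tcp_rot: [0.707, -0.707, 0.001, -0.0]
ft_force: [0.0, 0.2, 0.4]
gripper_width: 0.0001
```

Request:
carry_out(gripper=[0,0,0,0,0,0,0,0], slide=[[0.8,3,-1.4],[0.8,6.8,-1.4],[0.8,7.4,-1.4],[0.8,7.8,-1.4],[0.8,8.2,-1.4],[0.8,8.2,-1.4],[0.8,5,-1.4],[0.8,2,-1.4]], angular=[[0,0,0],[0,0,0],[0,0,0],[0,0,0],[0,0,0],[0,0,0],[0,0,0],[0,0,0]])

```text
t: 2.6
tool_pos: [0.4998, 0.0532, 0.1426]
tcp_rot: [-0.707, 0.707, 0.0, 0.001]
ft_force: [0.4, -0.1, -0.2]
gripper_width: 0.0002
```

```bash
python3 - <<'E'
from h import *
d=shot('top','top1',(190,60,410,260),3.6)
go([.4514,.338,.17],145)
E
```

```text
pos [0.5023 0.0532 0.1462] q [-0.03  0.32  1.82 -0.    1.   -1.6 ] t 2.65 F [0.3 0.7 3.3] w -0.0001
slide [-5.09 -2.43 28.47] ang [  0.2 -55.    0.4] rows 4.644444027302707 5.143097827871166
```

View pics/top1.png

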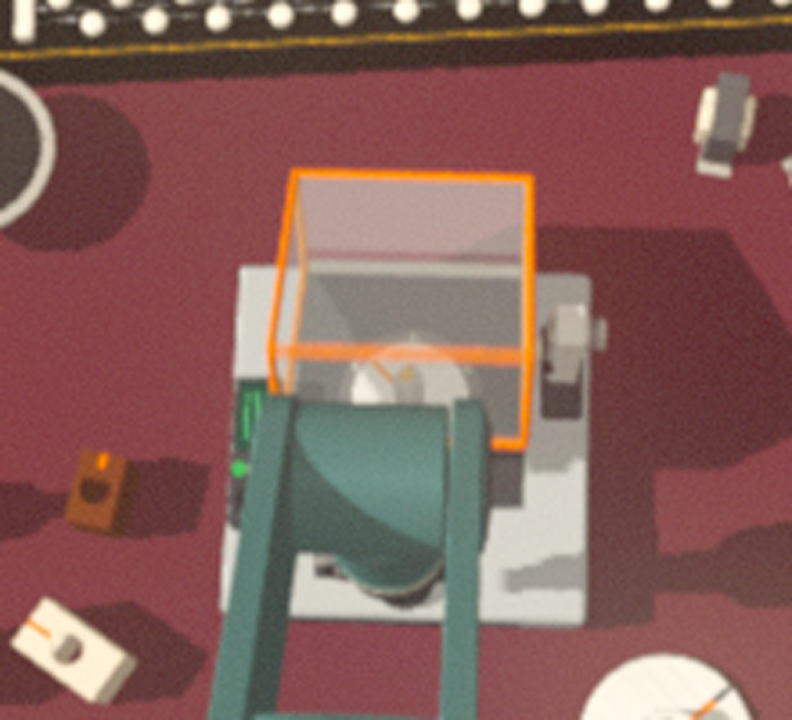

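The hood is swinging open: its edges have moved to rows 170–445 of the crop, clear of the hand. On to the core.

Request:
carry_out(gripper=[0.5,0.8,1,1,1,1,1,1], slide=[[-1.5,-2.4,5.5],[-2,-2.4,11],[-3,-2.4,16.5],[-4,-2.4,22],[-5.1,-2.4,27],[-5.1,-2.4,28.5],[-5.1,-2.4,28.5],[-5.1,-2.4,28.5]], angular=[[0,-9,0],[0,-18,0],[0,-27,0],[0,-36,0],[0,-46,0],[0,-55,0],[0,-55,0],[0,-55,0]])

```text
t: 3.65
tool_pos: [0.4487, 0.3377, 0.1654]
tcp_rot: [-0.628, 0.628, 0.325, -0.325]
ft_force: [0.5, 0.0, 0.2]
gripper_width: 0.0852
```

```bash
python3 - <<'E'
from h import *
go([.4514,.338,.022],145)
d=shot('top','top2',(240,60,360,240),4)
E
```

```text
pos [0.4487 0.3377 0.1654] q [ 0.52  0.37  1.67 -0.    1.1  -2.  ] t 3.65 F [0.5 0.  0.2] w 0.0852
slide [ 0.19 14.34 -0.19] ang [ 0.  -0.2 -0. ] rows 2.2953057915051533 0.021749410949458408
```

View pics/top2.png

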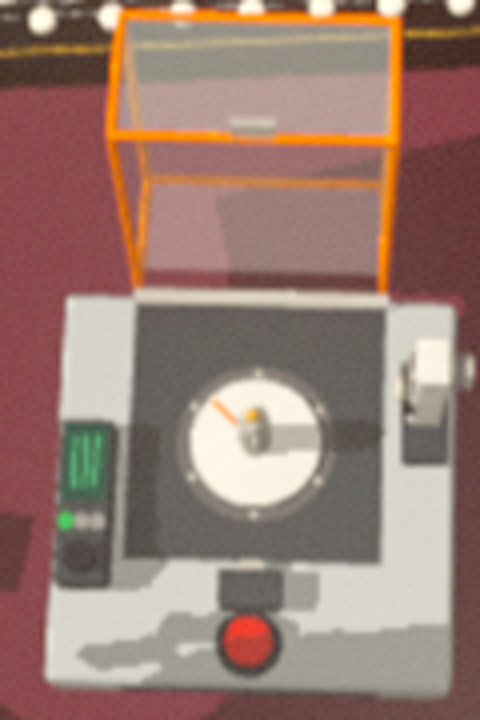

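The hood is fully open, standing behind the arbor. The plate's centre is at crop (256,443) and the orange line runs (213,402)–(238,425). I'll lower onto the core and fit the plate at the same time.

Request:
carry_out(gripper=[1,1,1,1,0.3,0.3,0.3,0.3], slide=[[0.2,5,-0.2],[0.2,10,-0.2],[0.2,14.3,-0.2],[0.2,14.3,-0.2],[0.2,14.3,-0.2],[0.2,14.3,-0.2],[0.2,14.3,-0.2],[0.2,14.3,-0.2]], angular=[[0,0,0],[0,0,0],[0,0,0],[0,0,0],[0,0,0],[0,0,0],[0,0,0],[0,0,0]], newtons=50)

```text
t: 4.7
tool_pos: [0.4529, 0.3397, 0.0246]
tcp_rot: [-0.627, 0.627, 0.328, -0.325]
ft_force: [0.2, -1.5, 5.1]
gripper_width: 0.0454
```

```bash
python3 - <<'E'
from h import *
go([.4514,.338,.022],145)
d=load('top2'); px=d['pixels'].astype(int)
u=np.arange(640)[None,:]; v=np.arange(400)[:,None]
W=(u>283)&(u<325)&(v>150)&(v<192)
P=cloud(d)
m=(W&(px.min(-1)>150)).astype(np.uint8)
n,l,st,ce=cv2.connectedComponentsWithStats(m); i=1+np.argmax(st[1:,4])
c=cv2.findContours((l==i).astype(np.uint8),0,1)[0][0]; e=cv2.fitEllipse(cv2.convexHull(c)); print(e, st[i])
C=world(d,*e[0],z=.070); print('plate centre',C)
# line: orange pixels
o=W&(px[...,2]-px[...,0]>60)&(px[...,2]>150)
q=np.argwhere(o)[:,::-1]; print(q.tolist())
for a in [(240+213/4,60+402/4),(240+238/4,60+425/4)]:
    w=world(d,*a,z=.070)-C; print(w,np.degrees(np.arctan2(w[1],w[0])))
# nose top
m=W&(P[...,2]>.125)&(P[...,2]<.16); print('nose',np.nanmean(P[m],0),m.sum())
# winder box
W=(u>240)&(u<360)&(v>125)&(v<240);Z=P[...,2]
(c,s,a)=cv2.minAreaRect(P[W&(Z>.055)&(Z<.068)][:,:2].astype(np.float32));print(c,s,a)
E
```

```text
pos [0.4529 0.3397 0.0246] q [ 0.52  0.57  1.78 -0.    0.79 -2.01] t 4.7 F [ 0.2 -1.5  5.1] w 0.0454
slide [-0.22  0.26  0.02] ang [ 0.1 -0.1  0.2] rows 0.05443730928727738 0.021918420023639626
((303.2044982910156, 169.80223083496094), (32.25593948364258, 35.7071418762207), 70.30137634277344) [287 153  34  34 806]
plate centre [0.66622889 0.04863271 0.07      ]
[[293, 160], [294, 160], [293, 161], [294, 161], [295, 161], [294, 162], [295, 162], [296, 162], [302, 162], [303, 162], [295, 163], [296, 163], [297, 163], [301, 163], [302, 163], [303, 163], [304, 163], [296, 164], [297, 164], [298, 164], [301, 164], [302, 164], [303, 164], [304, 164], [297, 165], [298, 165], [302, 165], [303, 165]]
[0.03021951 0.03105709 0.        ] 45.78311856496588
[0.01150483 0.01152487 0.        ] 45.04988095880319
nose [0.66191368 0.04635585 0.14022965] 49
(0.6457922458648682, 0.0484519898891449) (0.3096041679382324, 0.3419095277786255) 87.82196807861328
```

Request:
carry_out(gripper=[0.3,0.3,0.3,0.3], slide=[[0,-4,0],[0,-9,0],[0,-14,0],[0,-17,0]], angular=[[0,0,0],[0,0,0],[0,0,0],[0,0,0]])

```text
t: 5.2
tool_pos: [0.4522, 0.3396, 0.1963]
tcp_rot: [0.627, -0.627, -0.328, 0.325]
ft_force: [-0.0, 0.3, -3.4]
gripper_width: 0.0455
```

```bash
python3 - <<'E'
from h import *
go([.6669,.0496,.195],135.5)
E
```

```text
pos [0.4522 0.3396 0.1963] q [ 0.52  0.34  1.63 -0.    1.16 -2.01] t 5.2 F [-0.   0.3 -3.4] w 0.0455
slide [-11.42   0.16 -34.22] ang [0.1 9.5 0.3] rows 5.772614965531468 0.884493619173674
```

Request:
carry_out(gripper=[0.3,0.3,0.3,0.3,0.3,0.3,0.3,0.3,0.3,0.3], slide=[[-1,0.1,-3],[-2.7,0.1,-8],[-4.4,0.1,-13],[-6,0.1,-18],[-7.7,0.1,-23],[-9.4,0.1,-28],[-10.7,0.1,-32],[-11.42,0.1,-34.22],[-11.42,0.1,-34.22],[-11.42,0.1,-34.22]], angular=[[0,1,0],[0,3,0],[0,5,0],[0,7,0],[0,9,0],[0,9.5,0],[0,9.5,0],[0,9.5,0],[0,9.5,0],[0,9.5,0]])

```text
t: 6.45
tool_pos: [0.6649, 0.0501, 0.1914]
tcp_rot: [0.653, -0.652, -0.273, 0.274]
ft_force: [0.5, -0.1, -2.2]
gripper_width: 0.0452
```

```bash
python3 - <<'E'
from h import *
go([.6669,.0496,.17],135.5)
d=shot('scene','sc1',(250,150,400,270),5)
P=cloud(d); Z=P[...,2]
t=r.get_state()['tool_pos']
E
```

```text
pos [0.6649 0.0501 0.1914] q [-0.03  0.49  1.4   0.    1.25 -2.39] t 6.45 F [ 0.5 -0.1 -2.2] w 0.0452
slide [ 0.11  2.14 -0.19] ang [-0.1 -0.  -0. ] rows 0.34442041053037786 0.007276568168401648
```

View pics/sc1.png

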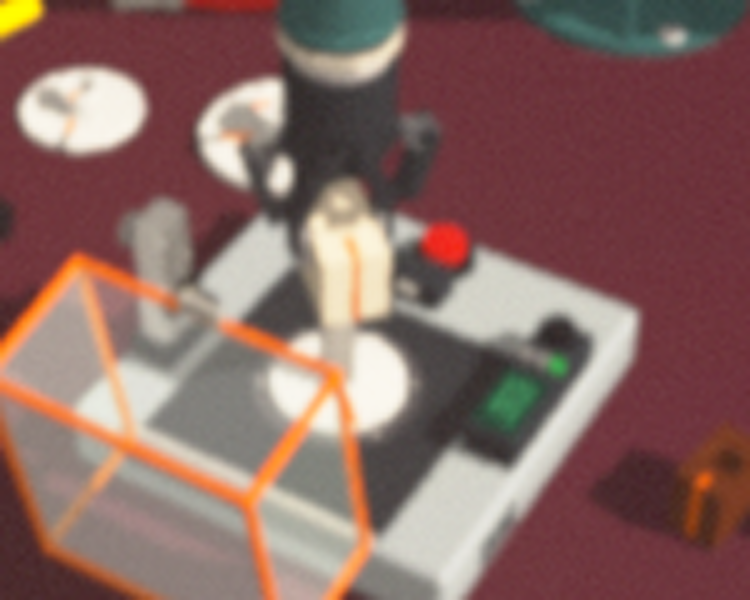

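The hood stands open and the core is held over the shaft with its orange line facing the camera (crop 352,275). The TCP reading looks noisy, so I'll average it and check the core's offset from the arbor in the same view.

```bash
python3 - <<'E'
from h import *
L=[]
for i in range(6):
    d=r.get_image('scene'); L.append(np.r_[r.get_state()['tool_pos']])
L=np.array(L); print(np.round(L,4)); 
P=cloud(d); Z=P[...,2]; px=d['pixels'].astype(int); u=np.arange(640)[None,:]; v=np.arange(400)[:,None]
W=(u>308)&(u<332)&(v>186)&(v<216)
m=W&(Z>.172)&(Z<.22)&(px[...,1]>110)
Q=P[m]; ang=np.radians(45.5); ax=np.array([np.cos(ang),np.sin(ang)]); ay=np.array([-ax[1],ax[0]])
s=Q[:,:2]@ax; t=Q[:,:2]@ay
print('n',len(Q),'x-face pct',np.percentile(s,[50,80,90,95,98]),'y range',np.percentile(t,[2,5,95,98]),'z',np.percentile(Q[:,2],[2,98]))
A=np.array([.6654,.048]);print('arbor',A@ax,A@ay)
W=(u>298)&(u<338)&(v>213)&(v<240); m=W&(px.min(-1)>150)&(Z>.06)&(Z<.08)
c=cv2.fitEllipse(cv2.convexHull(np.argwhere(m)[:,::-1].astype(np.int32))); C=world(d,*c[0],z=.07); print('plate scene',c,C,C[:2]@ax,C[:2]@ay)
# end face fit
E=Q[(np.abs(t-np.median(t))<.02)&(Q[:,2]>.18)&(Q[:,2]<.21)&(s>np.percentile(s,90)-.012)]
print(np.median(E,0),np.polyfit(E[:,:2]@ay-np.median(t),E[:,:2]@ax,1))
E
```

```text
[[0.6649 0.0504 0.1915]
 [0.665  0.0503 0.1915]
 [0.6652 0.0502 0.1915]
 [0.6654 0.05   0.1915]
 [0.6655 0.0498 0.1915]
 [0.6656 0.0496 0.1915]]
n 254 x-face pct [0.54061207 0.54384477 0.54481992 0.54555496 0.54628368] y range [-0.46558654 -0.46352273 -0.41664497 -0.40778536] z [0.17478771 0.2198505 ]
arbor 0.5006210460245215 -0.44095320418079953
plate scene ((320.5520935058594, 223.5911102294922), (23.222686767578125, 37.8787841796875), 56.40468215942383) [0.65498547 0.0578801  0.07      ] 0.5003683937248924 -0.4265999825344033
[0.6959065  0.07664167 0.195733  ] [0.02010814 0.54313272]
```

Request:
carry_out(gripper=[0.3,0.3,0.3,0.3,0.3,0.3], slide=[[0,1,0],[0,2,0],[0,2.5,0],[0,3,0],[0,3.5,0],[0,3.5,0]], angular=[[0,0,0],[0,0,0],[0,0,0],[0,0,0],[0,0,0],[0,0,0]])

```text
t: 7.55
tool_pos: [0.6661, 0.0491, 0.156]
tcp_rot: [0.652, -0.652, -0.273, 0.273]
ft_force: [0.8, 0.4, -3.1]
gripper_width: 0.0458
```

Request:
carry_out(gripper=[0.3,0.3,0.3,0.3,0.3,0.3], slide=[[0,0.7,0],[0,1.4,0],[0,2.1,0],[0,2.8,0],[0,3.5,0],[0,3.5,0]], angular=[[0,0,0],[0,0,0],[0,0,0],[0,0,0],[0,0,0],[0,0,0]])

```text
t: 8.3
tool_pos: [0.666, 0.0492, 0.1206]
tcp_rot: [0.652, -0.652, -0.273, 0.273]
ft_force: [2.8, 2.3, -3.8]
gripper_width: 0.0452
```

Request:
carry_out(gripper=[0.3,0.3,0.3,0.3,0.3,0.3], slide=[[0.05,0.7,0],[0.05,1.4,0],[0.05,2.0,0],[0.05,2.3,0],[0.05,2.6,0],[0.05,2.6,0]], angular=[[0,0,0],[0,0,0],[0,0,0],[0,0,0],[0,0,0],[0,0,0]])

```text
t: 9.05
tool_pos: [0.6661, 0.0493, 0.0951]
tcp_rot: [0.652, -0.652, -0.273, 0.273]
ft_force: [1.8, 0.8, -2.1]
gripper_width: 0.0448
```

Request:
carry_out(gripper=[0.3,0.3,0.3], slide=[[0.03,0.1,0],[0.03,0.2,0],[0.03,0.2,0]], angular=[[0,0,0],[0,0,0],[0,0,0]])

```text
t: 9.43
tool_pos: [0.6661, 0.0492, 0.0946]
tcp_rot: [-0.652, 0.652, 0.273, -0.273]
ft_force: [-3.4, -0.4, 6.3]
gripper_width: 0.0451
```

Seated: the force has turned upward. Releasing and rising.

Request:
carry_out(gripper=[0.7,0.8,0.8,0.8,0.8,0.8,0.8,0.8], slide=[[0,0,0],[0,0,0],[0,0,0],[0,-3,0],[0,-7,0],[0,-11,0],[0,-13,0],[0,-13,0]], angular=[[0,0,0],[0,0,0],[0,0,0],[0,0,0],[0,0,0],[0,0,0],[0,0,0],[0,0,0]])

```text
t: 10.42
tool_pos: [0.6678, 0.0495, 0.2253]
tcp_rot: [-0.652, 0.653, 0.274, -0.272]
ft_force: [0.4, 1.0, -0.5]
gripper_width: 0.0683
```

```bash
python3 - <<'E'
from h import *
d=shot('scene','sc2',(250,150,400,270),5)
d0=load('top0')
C=world(d0,403+28.1,220+28.0,z=.008); S=world(d0,403+22.8,220+10.8,z=.008); H=world(d0,403+29.6,220+27.5,z=.032)
P=cloud(d0);u=np.arange(640)[None,:]; v=np.arange(400)[:,None];Z=P[...,2]
m=(u>418)&(u<445)&(v>236)&(v<258)&(Z>.024)&(Z<.04);print('hubcloud',np.nanmedian(P[m],0),m.sum())
w=S-C; print(C,H,np.degrees(np.arctan2(w[1],w[0])),np.hypot(*w[:2]))
go([.43,-.349,.2],100)
E
```

```text
hubcloud [ 0.43089113 -0.34753017  0.03121913] 89
[ 0.4264778  -0.35035003  0.008     ] [ 0.42620713 -0.34855081  0.032     ] 14.026352235984586 0.055936459640195904
pos [0.6667 0.0495 0.2236] q [-0.03  0.46  1.36 -0.    1.32 -2.39] t 10.47 F [ 0.4  0.8 -1. ] w 0.0681
slide [-45.01   2.34 -11.08] ang [ 0.  35.5  0. ] rows 7.426227902010876 3.314082196726737
```

View pics/sc2.png

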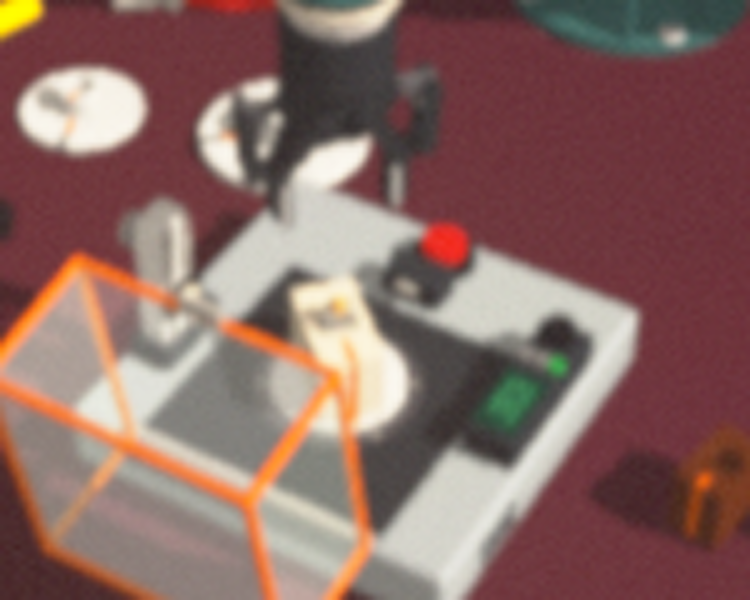

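The core sits square on the plate with the shaft end showing at crop (335,318). Now to the cheek.

```bash
python3 - <<'E'
from h import *
d=load('top0'); px=d['pixels'].astype(int); u=np.arange(640)[None,:]; v=np.arange(400)[:,None]
W=(u>415)&(u<445)&(v>228)&(v<250)
o=W&(px[...,2]-px[...,0]>90)&(px[...,1]<215)&(px[...,1]-px[...,0]>30)
print(np.argwhere(o)[:,::-1].tolist())
C=np.array([.428,-.348])
for p in np.argwhere(o)[:,::-1]:
    w=world(d,*p,z=.008)[:2]-C; w2=world(d,*p,z=.032)[:2]-C; print(p,round(np.hypot(*w)*1e3),np.degrees(np.arctan2(w[1],w[0])).round(),'hub',round(np.hypot(*w2)*1e3),np.degrees(np.arctan2(w2[1],w2[0])).round())
go([.428,-.348,.15],62)
E
```

```text
[[427, 236], [427, 237], [428, 237], [427, 238], [428, 238], [428, 239], [428, 240], [431, 242], [432, 242], [431, 243], [432, 243], [432, 244]]
[427 236] 37 13.0 hub 37 23.0
[427 237] 34 14.0 hub 34 26.0
[428 237] 34 9.0 hub 33 21.0
[427 238] 31 16.0 hub 31 29.0
[428 238] 30 11.0 hub 30 23.0
[428 239] 27 12.0 hub 27 26.0
[428 240] 24 14.0 hub 25 30.0
[431 242] 18 -10.0 hub 16 13.0
[432 242] 18 -20.0 hub 15 1.0
[431 243] 14 -12.0 hub 13 16.0
[432 243] 15 -23.0 hub 12 2.0
[432 244] 12 -28.0 hub 9 4.0
pos [0.6667 0.0495 0.2236] q [-0.03  0.46  1.36 -0.    1.32 -2.39] t 10.47 F [ 0.4  0.8 -1. ] w 0.0681
slide [-45.08   7.34 -10.86] ang [ 0.  73.5  0.1] rows 7.512109253926168 6.865481717905709
```

Request:
carry_out(gripper=[1,1,1,1,1,1,1,1,1,1], slide=[[-4,0,-1],[-9,0,-2.2],[-15,0,-3.6],[-21,1,-5],[-27,2.5,-6.5],[-33,4,-8],[-39,5.5,-9.4],[-43.5,7.3,-10.5],[-45.1,7.3,-10.9],[-45.1,7.3,-10.9]], angular=[[0,7,0],[0,16,0],[0,26,0],[0,36,0],[0,46,0],[0,56,0],[0,65,0],[0,73.5,0],[0,73.5,0],[0,73.5,0]])

```text
t: 11.72
tool_pos: [0.4272, -0.3484, 0.1496]
tcp_rot: [0.686, -0.686, 0.172, -0.171]
ft_force: [-0.0, 0.7, -0.2]
gripper_width: 0.0851
```

```bash
python3 - <<'E'
from h import *
go([.428,-.348,.014],62)
E
```

```text
pos [ 0.4272 -0.3484  0.1496] q [-0.81  0.38  1.71  0.    1.06 -1.89] t 11.72 F [-0.   0.7 -0.2] w 0.0851
slide [ 0.07 13.56  0.06] ang [-0.  -0.1 -0.1] rows 2.1694839164070108 0.011001007035114996
```

Request:
carry_out(gripper=[1,1,1,1,0.2,0.2,0.2,0.2,0.2], slide=[[0.05,5,0],[0.05,10,0],[0.05,13.9,0],[0.05,13.9,0],[0.05,13.9,0],[0.05,13.9,0],[0.05,13.9,0],[0.05,13.9,0],[0.05,13.9,0]], angular=[[0,0,0],[0,0,0],[0,0,0],[0,0,0],[0,0,0],[0,0,0],[0,0,0],[0,0,0],[0,0,0]], newtons=60)

```text
t: 12.85
tool_pos: [0.4294, -0.3494, 0.0136]
tcp_rot: [-0.685, 0.687, -0.17, 0.173]
ft_force: [0.4, 1.7, 10.1]
gripper_width: 0.0378
```

Request:
carry_out(gripper=[0.2,0.2,0.2,0.2,0.2], slide=[[0,-3,0],[0,-7,0],[0,-12,0],[0,-17,0],[0,-18.5,0]], angular=[[0,0,0],[0,0,0],[0,0,0],[0,0,0],[0,0,0]])

```text
t: 13.48
tool_pos: [0.4297, -0.3501, 0.2005]
tcp_rot: [-0.685, 0.687, -0.169, 0.173]
ft_force: [-0.3, -0.1, -2.3]
gripper_width: 0.0377
```

```bash
python3 - <<'E'
from h import *
d=shot('scene','sc3',(230,120,330,200),7)
go([.6654,.048,.2],93.5)
E
```

```text
pos [ 0.4296 -0.35    0.2005] q [-0.81  0.32  1.65 -0.    1.16 -1.89] t 13.53 F [ 0.   0.3 -1. ] w 0.0376
slide [ 2.100e+00 -3.000e-02  4.621e+01] ang [  0.2 -31.5   0.3] rows 7.401553087746383 2.948102331320409
```

View pics/sc3.png

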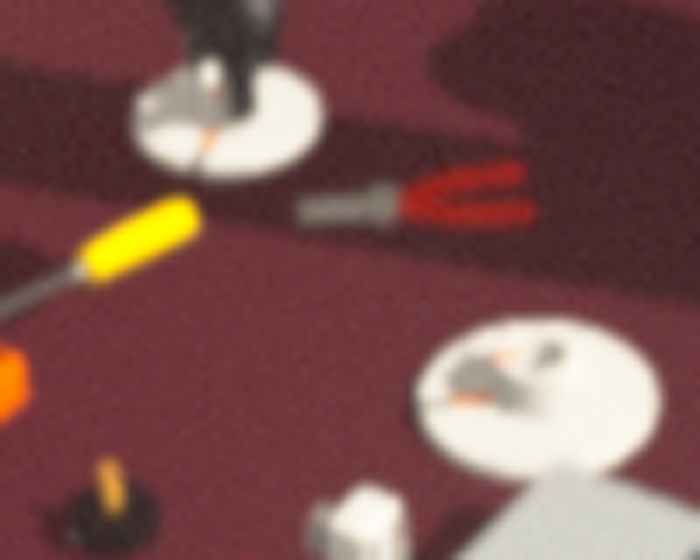

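The cheek is up and level: flange centre at crop (228,117), slot at (197,175). I'll fit its offset, tilt and yaw from depth.

```bash
python3 - <<'E'
from h import *
d=load('sc3'); s=r.get_state(); p=s['tool_pos']; M=R.from_quat(s['tcp_rot'],scalar_first=True).as_matrix()
P=cloud(d); px=d['pixels'].astype(int); u=np.arange(640)[None,:]; v=np.arange(400)[:,None]
m=(u>246)&(u<280)&(v>126)&(v<148)&(px.min(-1)>95)&(P[...,2]>.17)&(P[...,2]<.21)
Q=P[m]; A=np.c_[Q[:,:2]-p[:2],np.ones(len(Q))]; c=np.linalg.lstsq(A,Q[:,2],rcond=None)[0]; res=Q[:,2]-A@c
g=np.abs(res)<.004; c=np.linalg.lstsq(A[g],Q[g,2],rcond=None)[0]; print('n',g.sum(),'tilt',np.degrees(c[:2]),'z',c[2], 'sd',(Q[g,2]-A[g]@c).std())
h=cv2.convexHull(np.argwhere(m)[:,::-1].astype(np.int32)); print('hull',h.reshape(-1,2).tolist())
W=np.array([world(d,*q,z=.195)[:2] for q in h.reshape(-1,2)])
(cc,rad)=cv2.minEnclosingCircle((W*1000).astype(np.float32)); cc=np.array(cc)/1e3; print('circ',cc,rad)
f=np.linalg.lstsq(np.c_[2*W,np.ones(len(W))],(W**2).sum(1),rcond=None)[0]; print('lsq',f[:2],np.sqrt(f[2]+f[:2]@f[:2]))
for c2 in(cc,f[:2]):
    D=np.r_[c2-p[:2],0]; print('tool offs mm',(M.T@D)*1e3)
    for q in [(197,175),(210,138)]:
        w=world(d,230+q[0]/7-.43,120+q[1]/7-.43,z=.195)[:2]-c2; print(np.degrees(np.arctan2(w[1],w[0])),np.hypot(*w))
E
```

```text
n 205 tilt [ 0.32223261 -0.33549574] z 0.19291001732190674 sd 0.0018204422175491543
hull [[275, 136], [273, 140], [270, 142], [267, 143], [258, 144], [255, 143], [251, 141], [250, 140], [249, 138], [249, 136], [250, 134], [253, 131], [255, 130], [271, 130], [275, 134]]
circ [ 0.43792477 -0.34310953] 58.30326461791992
lsq [ 0.43705238 -0.3428737 ] 0.05603022685032405
tool offs mm [4.12728367e+00 4.51731669e-03 9.98366034e+00]
19.394141559777186 0.0624350255451097
11.732885248105886 0.024336749951322317
tool offs mm [ 3.24645788e+00 -5.86439731e-04  9.78166119e+00]
18.929710077245236 0.06318168184639238
10.802532783670811 0.025146275118448982
```

Request:
carry_out(gripper=[0.2,0.2,0.2,0.2,0.2,0.2,0.2,0.2,0.2,0.2], slide=[[0.2,0,3],[0.4,0,8],[0.7,0,14],[1,0,20],[1.2,0,26],[1.5,0,32],[1.8,0,38],[2,0,43],[2.2,0,46],[2.3,0,46.3]], angular=[[0,-2,0],[0,-5,0],[0,-9,0],[0,-13,0],[0,-17,0],[0,-21,0],[0,-25,0],[0,-29,0],[0,-30.5,0],[0,-30.5,0]])

```text
t: 14.78
tool_pos: [0.6658, 0.0513, 0.1939]
tcp_rot: [0.707, -0.707, -0.015, 0.017]
ft_force: [-0.2, -0.1, -2.7]
gripper_width: 0.0381
```

Request:
carry_out(gripper=[0.2,0.2,0.2,0.2], slide=[[0,0,0],[0,0,0],[0,0,0],[0,0,0]], angular=[[0,0,0],[0,0,0],[0,0,0],[0,0,0]])

```text
t: 15.28
tool_pos: [0.6661, 0.0486, 0.1965]
tcp_rot: [-0.707, 0.707, 0.015, -0.015]
ft_force: [0.1, -0.4, -2.5]
gripper_width: 0.0379
```

```bash
python3 - <<'E'
from h import *
d=shot('scene','sc4',(270,150,370,225),7)
go([.667,.048,.17],92.5)
E
```

```text
pos [0.6662 0.0487 0.1966] q [-0.03  0.48  1.39 -0.    1.26 -1.64] t 15.32 F [-0.6  0.6 -1.8] w 0.0376
slide [ 0.08  2.66 -0.07] ang [ 0.  -0.1  0. ] rows 0.4256620955739545 0.007673657014490064
```

View pics/sc4.png

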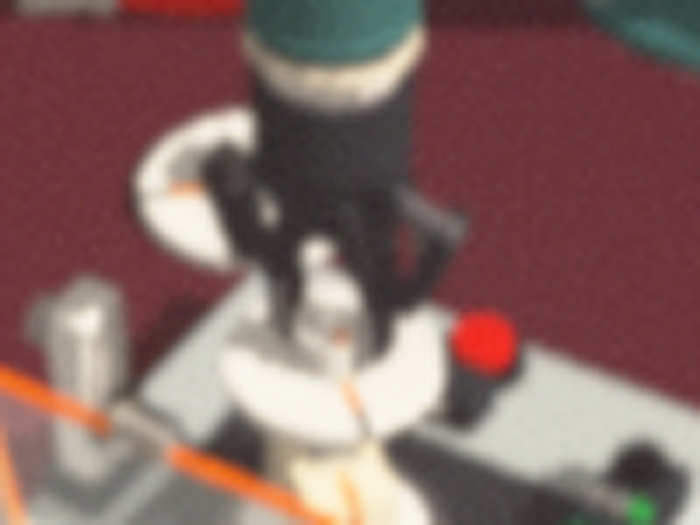

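```bash
python3 - <<'E'
from h import *
d=load('sc4'); px=d['pixels'].astype(int)
f=lambda x,y,z: world(d,270+x/7-.43,150+y/7-.43,z)[:2]
a,b=f(346,382,.191),f(361,418,.191); w=b-a; print(a,b,np.degrees(np.arctan2(w[1],w[0])),np.hypot(*w))
C=np.array([.6654,.048]);
for q in(a,b): w=q-C; print(np.degrees(np.arctan2(w[1],w[0])),np.hypot(*w))
E
```

```text
[0.68102489 0.06517509] [0.69977313 0.083945  ] 45.03308767021731 0.026529337621094887
47.70591804789008 0.023218981585973054
46.280558969722875 0.049734847000079324
```

The flange line runs (346,382)–(361,418), a yaw of about 46°, which matches the arbor's 45.5°. Lowering.

Request:
carry_out(gripper=[0.2,0.2,0.2,0.2,0.2,0.2,0.2], slide=[[0.05,1,0],[0.05,2,-0.05],[0.05,3,-0.05],[0.05,3.7,-0.05],[0.05,4.2,-0.05],[0.05,4.6,-0.05],[0.05,4.6,-0.05]], angular=[[0,0,0],[0,0,0],[0,0,0],[0,0,0],[0,0,0],[0,0,0],[0,0,0]])

```text
t: 16.2
tool_pos: [0.6666, 0.0488, 0.1501]
tcp_rot: [-0.707, 0.707, 0.015, -0.015]
ft_force: [-0.8, -0.2, -2.0]
gripper_width: 0.0379
```

Request:
carry_out(gripper=[0.2,0.2,0.2,0.2,0.2], slide=[[0,0.3,0],[0,0.6,0],[0,0.8,0],[0,1,0],[0,1,0]], angular=[[0,0,0],[0,0,0],[0,0,0],[0,0,0],[0,0,0]])

```text
t: 16.82
tool_pos: [0.6667, 0.0488, 0.1402]
tcp_rot: [-0.707, 0.707, 0.015, -0.015]
ft_force: [-0.2, -0.4, -1.9]
gripper_width: 0.0376
```

Request:
carry_out(gripper=[0.2,0.2,0.2], slide=[[0,0.15,0],[0,0.25,0],[0,0.25,0]], angular=[[0,0,0],[0,0,0],[0,0,0]])

```text
t: 17.2
tool_pos: [0.667, 0.0487, 0.1397]
tcp_rot: [-0.707, 0.707, 0.016, -0.015]
ft_force: [-3.8, 0.2, 8.9]
gripper_width: 0.0379
```

Contact at z 0.1397, as predicted. Releasing and withdrawing.

Request:
carry_out(gripper=[0.5,0.8,0.8,0.8,0.8,0.8,0.8,0.8,0.8,0.8], slide=[[0,-0.1,0],[0,-0.2,0],[0,-0.2,0],[0,-3,0],[0,-8,0],[0,-11,0],[-5,-12,0],[-11,-12,0],[-17,-12,0],[-20,-12,0]], angular=[[0,0,0],[0,0,0],[0,0,0],[0,0,0],[0,0,0],[0,0,0],[0,0,0],[0,0,0],[0,0,0],[0,0,0]])

```text
t: 18.45
tool_pos: [0.4633, 0.0403, 0.2576]
tcp_rot: [0.707, -0.707, -0.015, 0.016]
ft_force: [0.7, -0.7, 1.2]
gripper_width: 0.0685
```

```bash
python3 - <<'E'
from h import *
d=shot('scene','sc5',(260,150,380,260),5)
P=cloud(d); px=d['pixels'].astype(int); u=np.arange(640)[None,:]; v=np.arange(400)[:,None]
m=(u>295)&(u<345)&(v>180)&(v<225)&(px.min(-1)>140)&(P[...,2]>.122)&(P[...,2]<.146)
Q=P[m]; A=np.c_[Q[:,:2]-[.6654,.048],np.ones(len(Q))]
for i in range(3):
    c=np.linalg.lstsq(A,Q[:,2],rcond=None)[0]; g=np.abs(Q[:,2]-A@c)<.004; A,Q=A[g],Q[g]
print('tilt',np.degrees(c[:2]),'z',c[2],len(Q)); print(r.get_state()['ft_force'])
E
```

```text
tilt [0.15698098 0.35969099] z 0.13229002748485025 356
[-4.36173201  0.31872302 -0.66149963]
```

View pics/sc5.png

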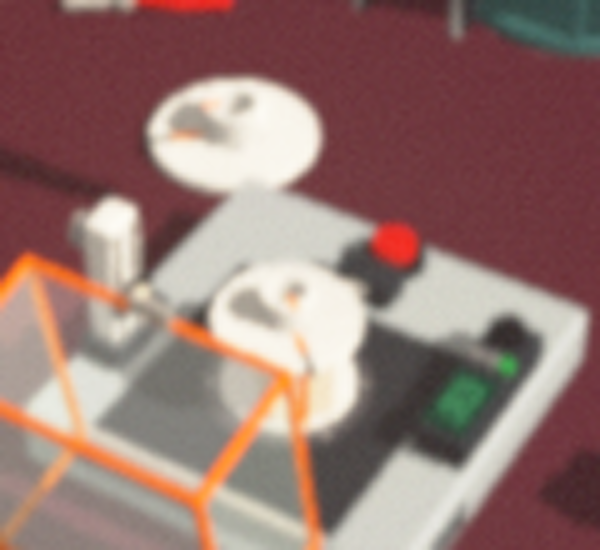

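The cheek lies level on the core. Its flange top measures 132 mm (134 mm expected), tilt is under 0.5°, and its line is in step with the core's. The hood is open and the hand is clear, so I'm handing in.

```bash
python3 -c "
from cell import r
print(r.hand_in())"
```

```text
the job is handed in; nothing more can be done
None
```

The job is done and handed in at about 18.5 s of the 72 s allowed; hand-in reports no verdict. I pressed the red catch and the hood sprang fully open untouched. I then lowered the cream core onto the drive plate, and put the 110 mm aluminium cheek on top of it, hub up.

**Core:** it reached the plate at the expected height. Side forces on the way down stayed under about 4 N.

**Cheek:** it touched down within 0.1 mm of the predicted height. Afterwards its flange top measured 132 mm against 134 mm expected, with a tilt under 0.5°. I measured its flat at about 46° before lowering, against 45.5° for the arbor. In the last view its line is in step with the core's.

**Other things:** the hood is open in the last picture, the hand was clear, and nothing else was touched.

**Disagreeing checks:** scene-camera fits of the plate centre and of the held cheek's centre were off by about 10 mm. I put this down to partly hidden edges and used the top-camera values instead. I made no separate centring measurement after release; that rests on both pieces having gone down the shaft.

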